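# Set the filter turret to three dots and switch the lamp

## Task

Without taking hold of anything, push the tab of the lamp unit's filter turret round until it points at the middle of the three-dot mark. Then press the lamp button on the controller box fully down and let it come up again, leaving the tab at three dots. Do not pinch the tab, and leave the loose things lying about where they are.

Things in the scene. Friction and masses are not known exactly. Their poses are not given: they have to be found in the camera images.
- lamp_unit: white round microscope lamp unit fixed to the table: drum of 244 mm diameter, flat deck 45 mm above the table. Origin: underside centre, on the vertical turret axis; z up. Its -x side, where the tab works, faces the robot within 35 degrees. Four rows of black dots (one to four dots) on the deck, 108 mm from the axis and 40 degrees (0.70 rad) apart, label the turret positions.
- lamp_head (a point): top centre of the fixed lamp head, on the lamp unit's +x side (away from the robot): 118 mm above the table, 70 mm wide in the unit's y, reaching from 43 to 148 mm from the turret axis, over the disc
- turret (a joint): angle of the turret, rad, growing counter-clockwise seen from above. Positions: 0.0 one dot (at the left seen from the robot), 0.70 two dots, 1.40 three dots, 2.10 four dots (right); end stops just beyond. At value q the tab points at the angle pi - 1.05 + q from the lamp unit's +x axis. Starts anywhere from one dot to a little past two dots, possibly between marks.
- turret_top (a point): centre of the top of the black filter turret, on its axis, 71 mm above the table: a disc of 116 mm diameter, 49 to 64 mm above the table, with a hub. A stiff friction bearing without click stops: it moves only while it is pushed and stays where it is left; turning it takes about 0.25 N m, some 3 to 5 N on the tab.
- tab_top (a point): centre of the top edge of the turret's black tab, 92 mm above the table and 78.5 mm from the turret axis. The tab is an upright plate standing out radially from the rim: 33 mm long radially (62 to 95 mm from the axis), 10.4 mm thick, from 53 to 92 mm above the table (8 mm clear of the deck). Pushing its left face, seen from the robot, increases the turret angle.
- three_dots (a point): middle of the row of three dots on the deck (46 mm above the table, 108 mm from the turret axis): the tab points at it when the turret stands at three dots.
- lamp_button_top (a point): centre of the top of the round white lamp button (28 mm diameter), which is pressed straight down. It stands on a grey controller box, 120 x 90 x 45 mm, fixed on the table to the right of the lamp unit; the box has also a smaller black knob (20 mm diameter, 10 mm high) that does not move, 65 mm farther from the robot.
- lamp_button (a joint): travel of the lamp button, m: 0 up, 0.006 fully down (5 N); springs back when released
- film_frame_a: loose white 50 x 50 x 5 mm film slide frame lying flat; origin underside centre
- film_frame_b: a second loose 50 x 50 x 5 mm film slide frame lying flat; origin underside centre
- eyepiece: loose black eyepiece standing upright between lamp unit and controller, 38 mm across, 55 mm tall; origin underside centre
- objective: loose steel objective standing upright, 25 mm across, 45 mm tall; origin underside centre
- cleaner_bottle: loose bottle standing left of the lamp unit, 44 mm across, 110 mm tall; origin underside centre
- petri_dish: loose glass dish, 90 mm across, 16 mm tall, behind the eyepiece; origin underside centre
- spatula: loose spatula lying flat, 160 mm long; origin underside, on its length
Mind the look-alikes: they are no part of the job. What is shaped like the part that bears lamp_button_top but orange, purple or turquoise is not meant.

How it is judged:
By the outcome, as a careful person would: the job done as asked, in the order asked, and still so for the second after the job is handed in, with the robot touching nothing.
It also fails if it takes over 48 s, if anything falls off the work surface, if the arm or the gripper's body presses on something with over 40 N, if the wrist force passes 120 N, or if a joint passes its speed limit or range.

## Robot

A 6-joint arm with a two-finger parallel gripper is mounted at the origin on the work surface. World frame = base frame: x ahead of the robot, y to its left, z up, the work surface at z = 0. Lengths are in mm, angles in rad, forces in N, time in s.
With the tool pointing down it reaches from about 300 to 775 mm from the base axis. Payload 14.6 kg.
Tool frame: the origin (TCP) lies midway between the tips of the shut fingers; the grasp point (between the pads) lies grasp_offset behind it (grasp_offset is the distance from the TCP to the grasp point, in mm); z points along the fingers, y is the line along which they close (so a half turn about z gives the same grasp; the last joint's range is limited). The gripper opens to 94 mm and grips with 3 to 60 N. Pads are 16 mm wide; open, the fingers measure 119 mm over their backs; the gripper's body (75 mm by 177 mm) begins 78 mm behind the grasp point.
Start: joints at [1.237, 0.3, 1.521, -0, 1.321, -0.067], TCP at [145.003, 530.531, 205.446] pointing down, gripper open.
Joint ranges: [-3.03, 3.03], [-0.79, 2.21], [0.23, 2.52], [-1.04, 4.18], [0, 3.07], [-2.55, 2.55]. Speed limits (rad/s): [2.22, 2.22, 2.57, 3.14, 3.14, 3.14].

## Interface

Orientations are given as [roll, pitch, yaw] about the fixed x, y, z axes, in that order (R = Rz(yaw) Ry(pitch) Rx(roll)).
In Python, from cell import * gives the robot as it stands. The module is installed in compiled form; this text tells all that it offers.
- The arm moves only by the shell command python3 -m jog 'ROWS' [FORCE]. ROWS is JSON, a list of rows, each a list of 3 entries, a list of its own where there are three numbers: the finger opening in mm, from 0 to 94, then the shift along the tool's x, y, z in units of 50 mm (1.0 is 50 mm), then the turn about the tool's z in units of 180 degrees (1.0 is 180 degrees). In form: [[fingers, [dx, dy, dz], twist], ...]. A call has 1 to 20 rows; each row shifts and turns the commanded pose from where the row before left it, along the tool's axes as they then stand; what a row does not reach is not made up. A row lasts 1/10 s, in which the tool goes at most 50 mm and 8.59 degrees, less where a joint would pass 70% of its speed; a pose out of reach is approached as far as the arm can. A call with a number of a shift or a turn outside -1 to 1 is refused whole. A call with a gripper value outside its range is refused whole. The fingers move at their own pace and stop on an object; FORCE is the grip in N (left out, the last holds). Time passes only in rows, so rows that do not move let the fingers close. It gives the time, the measured TCP pose, the force, the opening and the grip force at its end, in the units of the state.
- read_state(): the state, without advancing time (a new reading comes with each control period).
- camera(name): name is "side" or "top"; returns the picture (384x512x3 uint8, red, green, blue); there is no depth.
- calibration(name): a dict with "mtx" (3x3 intrinsics, pixels), "cam_to_world" (4x4, takes a point from camera to world coordinates). Camera axes: x right, y down, z forward; pixel columns grow to the right and rows downward; lengths in mm; the calibration is good to about 2 mm. A picture is of the moment at which its call begins. calibration takes no time and is no camera call.
- sign_off(): hands the job in; it is judged then, once.
Trained networks look in the newest picture that a camera, given by its name, has taken for a name from the list of things; names that differ only in an ending like _2 or _b are one class to them, and where a whole thing is asked for, a point or a joint stands for the part that bears it (a point fixed in the world has none). Each returns a list of dicts, best first, with "conf" (0 to 1); they miss things now and then, are a little off and sometimes report something else, mostly with a low value. They report only what shows in the picture. A call takes as long as a camera call. They do not tell look-alikes from the thing itself.
- regions_of(camera, query): "pixels" (384x512 bool, what is visible of it) and "rect" ([centre column, centre row, width, height] in pixels, round what is visible of it).
The state is a dict: "clock": time; "joints": joint angles; "qd": joint speeds; "effort": joint torques, N m; "eef_pos": TCP position; "eef_rot": TCP orientation; "wrist_force": force on the tool from outside, world axes, zero at the start; "moment": the same for the moment, N m; "finger_gap": finger opening in mm; "finger_force": force on a finger pad.
Only numpy, scipy, OpenCV 4.12 (cv2) and the standard library are available. Lean on these libraries where they do the work, as an engineer would, in place of code of your own. Each camera call takes 0.05 s, during which the arm holds its last target. There are 200 camera calls.

## Working session

There is one attempt and no reset: what is moved stays moved. The work goes in short steps, Python scripts to look and compute and a shell command to move; the robot and the scene stay as the last step left them, time stands still between calls to the robot, and variables do not carry over. Pictures are saved under pics/ and viewed, at most 10 in all, crops included, and the job is handed in when it is done.

```bash
mkdir -p pics; cat > h.py <<'E'
from cell import *
import numpy as np, cv2
def proj(n,P):
    c=calibration(n);M=np.linalg.inv(c["cam_to_world"]);p=M[:3,:3]@np.array(P,float)+M[:3,3];q=np.array(c["mtx"])@p;return q[:2]/q[2]
def onz(n,uv,z):
    c=calibration(n);T=np.array(c["cam_to_world"]);d=T[:3,:3]@np.linalg.inv(c["mtx"])@np.array([uv[0],uv[1],1.]);return T[:3,3]+d*(z-T[2,3])/d[2]
E
python3 - <<'E'
from h import *
for n in("top","side"):
    im=camera(n);cv2.imwrite(f"pics/{n}0.png",cv2.resize(im[:,:,::-1],(800,600),interpolation=cv2.INTER_CUBIC))
    print(n,np.round(calibration(n)["cam_to_world"],2).tolist())
    for q in("lamp_unit","turret_top","tab_top","lamp_button_top","lamp_head","eyepiece","cleaner_bottle"):
        for r in regions_of(n,q)[:4]:print(q,round(r["conf"],2),np.round(r["rect"],1), r["pixels"].sum())
s=read_state();print(s["clock"],s["eef_pos"],s["eef_rot"])
E
```

```text
top [[0.02, -0.99, 0.15, 322.81], [-1.0, -0.03, -0.02, 28.1], [0.02, -0.15, -0.99, 1560.98], [0.0, 0.0, 0.0, 1.0]]
lamp_unit 0.66 [239.6 176.6  73.2  86.4] 4603
turret_top 0.98 [240.4 183.8  31.7  38.8] 1036
tab_top 0.67 [240.2 185.3  36.3  41.8] 964
lamp_button_top 0.56 [260.4 114.5   9.7   7.4] 58
lamp_button_top 0.47 [354.4 235.5   5.3   4.6] 26
lamp_button_top 0.37 [327.4 296.    6.9   8. ] 50
lamp_head 0.9 [238.9 176.4  74.1  82.5] 4458
eyepiece 0.73 [302.8 141.9  24.4  24.3] 513
eyepiece 0.5 [304.7 198.4  11.6  14.2] 107
cleaner_bottle 0.75 [302.2 197.3  11.6   9.7] 108
cleaner_bottle 0.64 [128.2 200.6  21.9  19.4] 242
side [[0.99, -0.13, 0.1, 426.74], [-0.16, -0.72, 0.67, -925.97], [-0.01, -0.68, -0.73, 1097.49], [0.0, 0.0, 0.0, 1.0]]
lamp_unit 0.84 [267.2 194.3  77.6  54. ] 3361
turret_top 0.85 [258.8 186.8  38.9  24.7] 702
tab_top 0.71 [257.9 187.8  37.7  22.7] 689
lamp_button_top 0.6 [162.9 267.2  10.9   7.6] 78
lamp_button_top 0.58 [232.  283.9  12.6   7.1] 76
lamp_button_top 0.49 [171.7 324.3  10.5   6.2] 78
lamp_head 0.74 [268.6 195.7  78.3  55.7] 3244
eyepiece 0.53 [259.1 240.9   9.8  19.9] 157
cleaner_bottle 0.77 [232.4 130.3  13.5  25. ] 226
0.8 [144.98384725 530.53103777 205.46775023] [ 3.14155590e+00 -3.64809373e-06  2.87481735e+00]
```

View pics/top0.png

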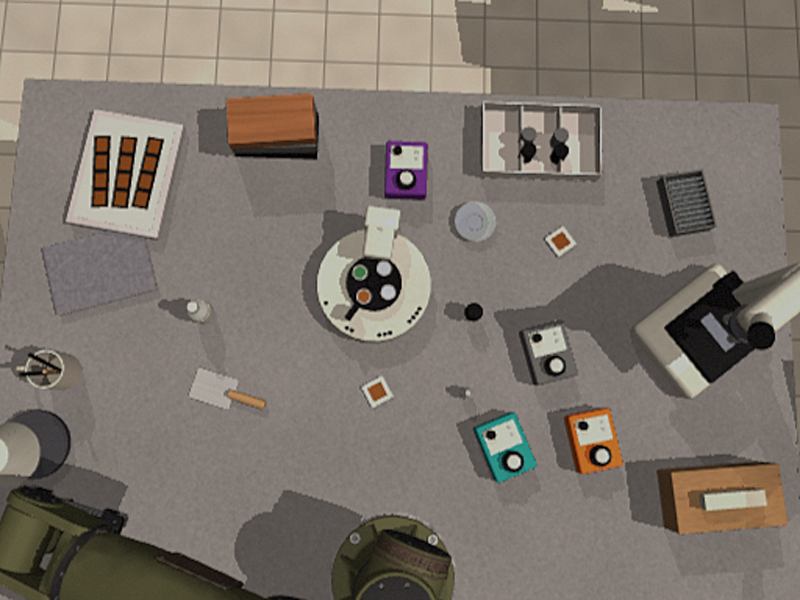

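View pics/side0.png

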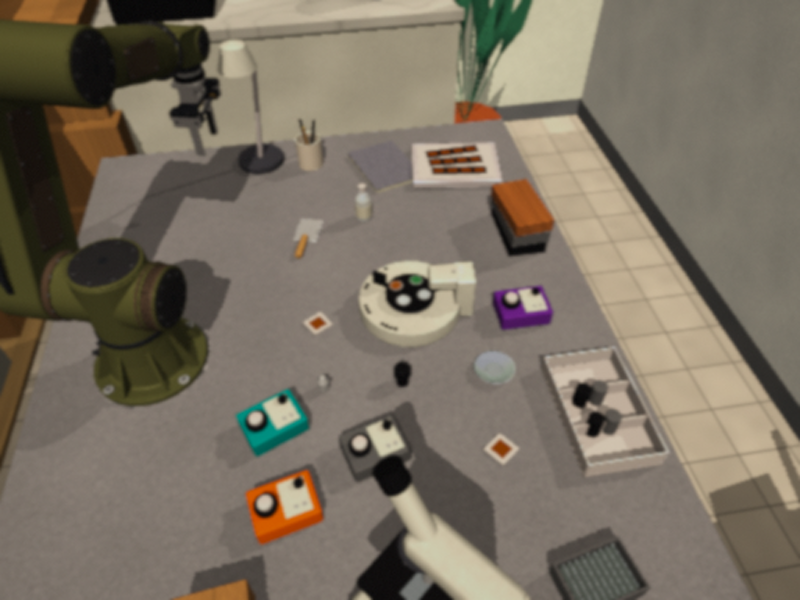

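Top view, in native pixels: the lamp unit is at (240,182) and its tab at about (224,199), pointing between one and two dots. The button candidates are grey (355,234), orange (384,292), turquoise (328,296) and purple (260,114). I choose the grey one, which is right of the lamp unit, and check it in a crop.

```bash
python3 - <<'E'
from h import *
im=camera("top")[:,:,::-1]; 
a=cv2.resize(im[140:225,196:281],(600,600),interpolation=cv2.INTER_CUBIC)
b=cv2.resize(im[200:250,330:380],(200,200),interpolation=cv2.INTER_CUBIC)
s=camera("side")[:,:,::-1];c=cv2.resize(s[255:305,210:260],(200,200),interpolation=cv2.INTER_CUBIC)
d=cv2.resize(s[160:225,225:310],(200,153),interpolation=cv2.INTER_CUBIC)
o=np.zeros((600,800,3),np.uint8);o[:,:600]=a;o[:200,600:]=b;o[200:400,600:]=c;o[400:553,600:]=d
cv2.imwrite("pics/crop1.png",o)
g=cv2.cvtColor(im,cv2.COLOR_BGR2GRAY)
for n,q,z in(("top","turret_top",64),("side","turret_top",64)):
    camera(n);r=regions_of(n,q)[0];ys,xs=np.nonzero(r["pixels"]);print(n,onz(n,(xs.mean(),ys.mean()),z))
for n,p in(("top",(354.4,235.5)),("side",(232,283.9))):print(onz(n,p,58),onz(n,p,50))
# deck outline (white) ellipse
r=regions_of("top","lamp_unit")[0]["pixels"]
camera("side")
for z in(45,):
  ys,xs=np.nonzero(r);w=np.array([onz("top",p,z)[:2] for p in zip(xs,ys)]);print("unit",w.min(0),w.max(0))
E
```

```text
top [589.60388219  58.57889928  64.        ]
side [589.80332769  54.05505758  64.        ]
[ 428.91256584 -319.04013841   58.        ] [ 429.47732565 -320.88789805   50.        ]
[ 442.86603802 -324.52279295   58.        ] [ 442.99011977 -319.89401288   50.        ]Traceback (most recent call last):
  File "<stdin>", line 17, in <module>
  File "h.py", line 6, in onz
    c=calibration(n);T=np.array(c["cam_to_world"]);d=T[:3,:3]@np.linalg.inv(c["mtx"])@np.array([uv[0],uv[1],1.]);return T[:3,3]+d*(z-T[2,3])/d[2]
ValueError: time passes only in moves, steps and waits
```

View pics/crop1.png

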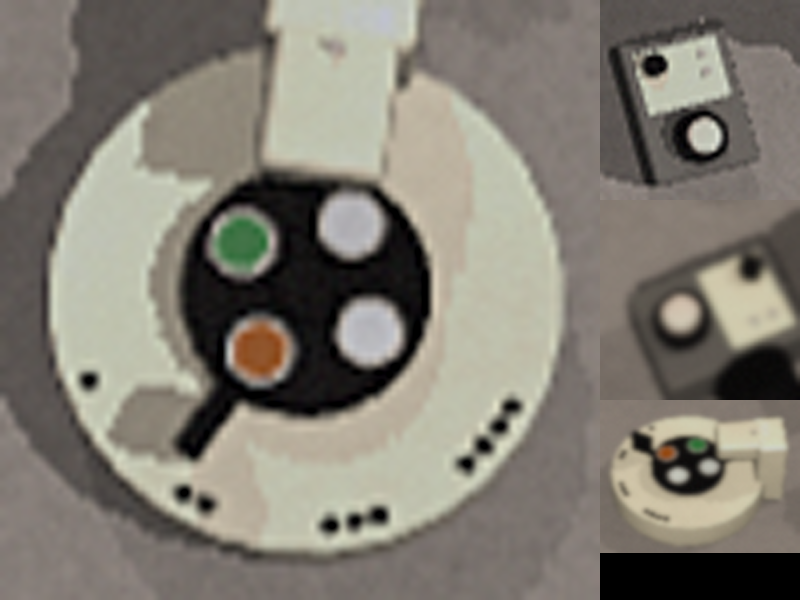

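The crop shows the lit white button on the grey box at top (356.1,233.9) and side (230.1,282.6), with the small black knob farther away, so the choice holds. In crop pixels, the dot rows are at (89,380), (194,498), (355,521) and (490,436), and the tab end is at (190,450).

```bash
python3 - <<'E'
from h import *
from scipy.optimize import least_squares
C={n:calibration(n) for n in("top","side")}
def onz(n,uv,z):
    c=C[n];T=np.array(c["cam_to_world"]);d=T[:3,:3]@np.linalg.inv(c["mtx"])@np.array([uv[0],uv[1],1.]);return T[:3,3]+d*(z-T[2,3])/d[2]
k=85/600;px=lambda u,v:((u+.5)*k-.5+196,(v+.5)*k-.5+140)
D=np.array([onz("top",px(*p),46)[:2] for p in((89,380),(194,498),(355,521),(490,436))])
def m(p):
    a=p[2]+np.pi-1.05+.70*np.arange(4);return p[:2]+108*np.c_[np.cos(a),np.sin(a)]
f=least_squares(lambda p:(m(p)-D).ravel(),[590,57,0]);c=f.x
print("axis",c,"res",np.round(f.fun,1)); print("disc",onz("top",px(307,297),64))
t=onz("top",px(190,450),92)[:2];  t2=onz("top",px(212,418),92)[:2]
for x in(t,t2):
    d=x-c[:2];print("tab r",np.hypot(*d),"q",(np.arctan2(d[1],d[0])-c[2]-np.pi+1.05)%(2*np.pi))
print("three",m(c)[2])
def tri(a,b):
    A=[];y=[]
    for n,uv in(("top",a),("side",b)):
        T=np.array(C[n]["cam_to_world"]);d=T[:3,:3]@np.linalg.inv(C[n]["mtx"])@np.array([*uv,1.]);d/=np.linalg.norm(d);P=np.eye(3)-np.outer(d,d);A.append(P);y.append(P@T[:3,3])
    return np.linalg.lstsq(np.vstack(A),np.hstack(y),rcond=None)[0]
print("button",tri((355.8,233.5),(230.1,282.6)), onz("top",(355.8,233.5),57),onz("side",(230.1,282.6),57))
# eyepiece, objective, bottle, microscope tube tip
print("eyepiece",onz("top",(302.8,199),55),"obj",onz("top",(467/800*512,392*.64),45),"bottle",onz("top",(198*.64,308*.64),110))
print("microscope tube",tri((762*.64,332*.64),(391*.64,474*.64)))
s=read_state();print(s["clock"])
E
```

```text
axis [ 5.97284214e+02  5.58487051e+01 -1.13652345e-01] res [ 0.2  0.5 -0.2 -0.2  0.   0.2  0.  -0.4]
disc [592.67572186  55.07367307  64.        ]
tab r 93.95301124249785 q 0.6180769238097097
tab r 76.60101332807787 q 0.6225601020034957
three [492.28664995  30.56013923]
button [ 436.41232891 -322.34412183   62.99944974] [ 435.50331793 -323.83647314   57.        ] [ 437.82988936 -318.69158601   57.        ]
eyepiece [ 542.9630529  -152.77509105   55.        ] obj [ 376.05263499 -142.80735107   45.        ] bottle [525.98811224 400.51615092 110.        ]
microscope tube [ 468.34334735 -572.99586767  406.68959074]
1.2
```

```bash
cat >> h.py <<'E'
AX=np.array([597.3,55.8])
def to(x,y,z,yaw,s=None):
    "twist first, then shift: total units in tool axes after twist"
    s=s or read_state();p=s["eef_pos"];y0=s["eef_rot"][2];dt=-((yaw-y0+np.pi)%(2*np.pi)-np.pi)
    c,n=np.cos(yaw),np.sin(yaw);d=np.array([x,y,z])-p
    print("t%.1f"%s["clock"],"pos",np.round(p,1),"yaw %.3f"%y0,"F",np.round(s["wrist_force"],1),"twist %.4f"%(dt/np.pi),"shift",np.round(np.array([d[0]*c+d[1]*n,d[0]*n-d[1]*c,-d[2]])/50,3))
def polar(a,r,off): # a world angle of tab, off tangential ccw
    return AX+r*np.array([np.cos(a),np.sin(a)])+off*np.array([-np.sin(a),np.cos(a)])
E
python3 -c "
from h import *
a=2.598;to(*polar(a,80,-32),120,a)"
```

```text
t1.2 pos [145.  530.5 205.4] yaw 2.875 F [ 0.4 -0.7  0.4] twist 0.0881 shift [-11.053  -2.807   1.709]
```

```bash
python3 -m jog '[[0,[0,0,0],0.044],[0,[0,0,0],0.044],[0,[-0.85,-0.216,0],0],[0,[-0.85,-0.216,0],0],[0,[-0.85,-0.216,0],0],[0,[-0.85,-0.216,0],0],[0,[-0.85,-0.216,0],0],[0,[-0.85,-0.216,0],0],[0,[-0.85,-0.216,0],0],[0,[-0.85,-0.216,0],0],[0,[-0.85,-0.216,0],0],[0,[-0.85,-0.216,0],0],[0,[-0.85,-0.216,0],0],[0,[-0.85,-0.216,0],0],[0,[-0.85,-0.216,0.7],0],[0,[0,0,1.0],0],[0,[0,0,0],0]]'; python3 -c "
from h import *
a=2.598;to(*polar(a,80,-32),69,a)"
```

```text
clock: 2.9
eef_pos: [539.4, 126.9, 118.7]
eef_rot: [-3.135, -0.008, 2.597]
wrist_force: [0.2, 0.5, 0.0]
finger_gap: 0.5
finger_force: 0.0
t2.9 pos [539.4 126.9 118.7] yaw 2.597 F [0.2 0.5 0. ] twist -0.0004 shift [-0.125  0.022  0.993]
```

```bash
python3 -m jog '[[0,[-0.12,0.02,0.5],0],[0,[0,0,0.5],0],[0,[0,0,0],0],[0,[0,-0.1,0],0],[0,[0,-0.1,0],0],[0,[0,0,0],0]]'; python3 - <<'E'
from h import *
im=camera("top")[:,:,::-1];s=camera("side")[:,:,::-1]
o=np.hstack([cv2.resize(im[140:225,196:281],(400,400),interpolation=cv2.INTER_CUBIC),cv2.resize(s[140:225,215:300],(400,400),interpolation=cv2.INTER_CUBIC)])
cv2.imwrite("pics/c2.png",o)
a=2.598;to(*polar(a,80,-17.7),69,a)
E
```

```text
clock: 3.5
eef_pos: [542.8, 117.0, 76.0]
eef_rot: [3.14, 0.002, 2.598]
wrist_force: [-0.1, 0.0, 0.1]
finger_gap: 1.0
finger_force: 0.0
t3.6 pos [542.8 117.3  75.4] yaw 2.598 F [-0.4  0.4 -0.1] twist 0.0000 shift [ 0.032 -0.135  0.128]
```

View pics/c2.png

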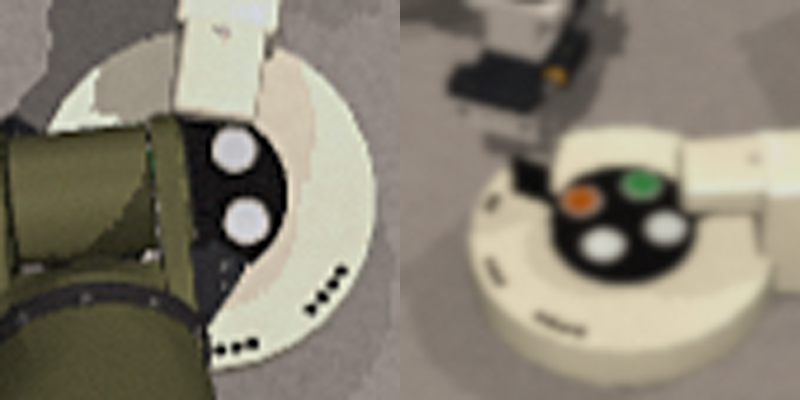

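The top view is blocked by the arm. The side view shows the shut fingers just behind the tab at about (525,170), on its left, and clear of the lamp head. I now push along the arc.

```bash
python3 -m jog '[[0,[0.03,-0.07,0.1],0],[0,[0,-0.07,0],0],[0,[0.023,-0.129,0],-0.0255],[0,[0.023,-0.129,0],-0.0255],[0,[0.023,-0.129,0],-0.0255],[0,[0.023,-0.129,0],-0.0255],[0,[0.023,-0.129,0],-0.0255],[0,[0.023,-0.129,0],-0.0255],[0,[0.023,-0.129,0],-0.0255],[0,[0.023,-0.129,0],-0.0255],[0,[0,0,0],0],[0,[0,0,0],0]]'; python3 - <<'E'
from h import *
im=camera("top")[:,:,::-1];s=camera("side")[:,:,::-1]
o=np.hstack([cv2.resize(im[140:225,196:281],(400,400),interpolation=cv2.INTER_CUBIC),cv2.resize(s[140:225,215:300],(400,400),interpolation=cv2.INTER_CUBIC)])
cv2.imwrite("pics/c3.png",o)
a=3.378;to(*polar(a,80,-17.7),69,a)
E
```

```text
clock: 4.8
eef_pos: [515.6, 65.4, 69.2]
eef_rot: [-3.141, -0.0, -3.047]
wrist_force: [-0.1, -1.2, -0.9]
finger_gap: 0.6
finger_force: 0.0
t4.9 pos [515.7  65.5  69.3] yaw -3.046 F [-0.9 -0.2  0.4] twist -0.0447 shift [ 0.059 -0.218  0.005]
```

View pics/c3.png

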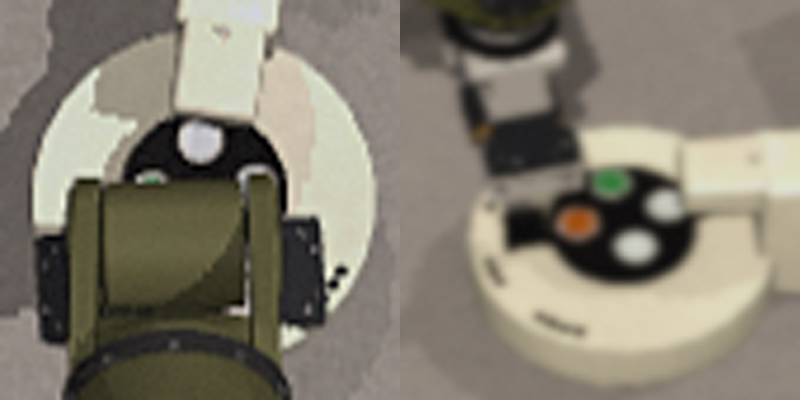

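The turret is turning with the push and the filters have rotated. I push a little further, short of the target, then retreat for a clear top view.

```bash
python3 -m jog '[[0,[0.014,-0.073,0],-0.0143],[0,[0.014,-0.073,0],-0.0143],[0,[0,0,0],0],[0,[0,0,0],0],[0,[0,0.4,0],0],[0,[0,0.4,-0.2],0],[0,[0,0.3,-0.8],0],[0,[0,0.9,-0.4],0],[0,[0,0.9,0],0],[0,[0,0.9,0],0],[0,[0,0.9,0],0],[0,[0,0.9,0],0],[0,[0,0.9,0],0],[0,[0,0,0],0]]'; cat > m.py <<'E'
from h import *
im=camera("top")[:,:,::-1]
cv2.imwrite("pics/%s.png"%__import__("sys").argv[1],cv2.resize(im[140:225,196:281],(600,600),interpolation=cv2.INTER_CUBIC))
read_state();a=3.378;to(*polar(a,80,-30),69,a)
E
python3 m.py c4
```

```text
clock: 6.3
eef_pos: [452.9, 381.5, 138.9]
eef_rot: [3.141, 0.0, -2.952]
wrist_force: [0.1, 0.1, 0.4]
finger_gap: 0.4
finger_force: 0.0
t6.3 pos [453.6 379.3 138.8] yaw -2.952 F [-0.3 -0.7  0.3] twist -0.0150 shift [ 0.321 -6.364  1.395]
```

View pics/c4.png

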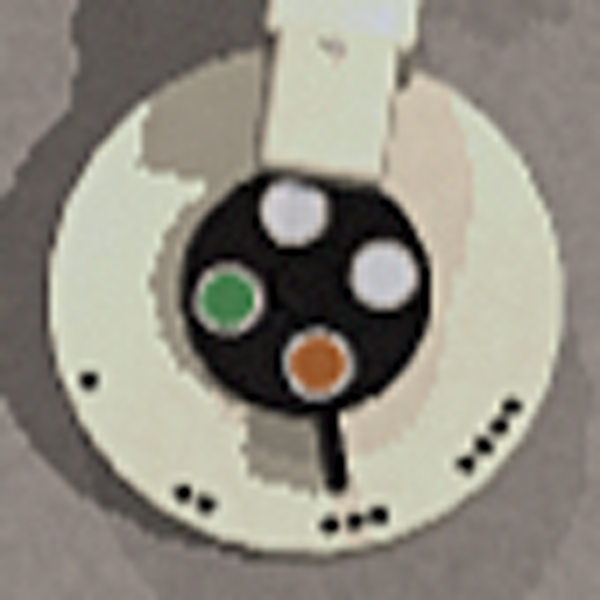

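The top view is clear. The tab now runs from (327,415) to (338,480) and points just short of the three-dot mark at (355,521).

```bash
cat > q.py <<'E'
from h import *
def q(F,T,c=(597.28,55.85),th=-.11365):
    k=85/600;C=calibration("top");M=np.array(C["cam_to_world"]);K=np.linalg.inv(C["mtx"])
    def w(p,z):
        d=M[:3,:3]@K@np.array([(p[0]+.5)*k-.5+196,(p[1]+.5)*k-.5+140,1.]);return (M[:3,3]+d*(z-M[2,3])/d[2])[:2]
    W=np.array([w(p,65) for p in F]);print("filter centroid",W.mean(0))
    for p in T:
        d=w(p,92)-c;print("tab r %.1f q %.3f"%(np.hypot(*d),(np.arctan2(d[1],d[0])-th-np.pi+1.05)%6.2832))
    return W-W.mean(0)
E
python3 - <<'E'
from q import *
A=q([(242,241),(352,224),(370,331),(261,350)],[(190,450),(212,418)])
B=q([(228,298),(294,212),(384,275),(318,363)],[(337,482),(331,440)])
a=[np.arctan2(*X.T[::-1]) for X in(A,B)];print("rot",(a[1]-a[0]+np.pi)%(2*np.pi)-np.pi)
print(read_state()["clock"])
E
```

```text
filter centroid [597.42917035  55.53425396]
tab r 93.9 q 0.618
tab r 76.6 q 0.623
filter centroid [597.19183751  55.64147289]
tab r 94.5 q 1.345
tab r 75.4 q 1.349
rot [0.766231   0.78180114 0.77202023 0.76430945]
6.35
```

```bash
python3 - <<'E'
from q import *
for A in([(242,241),(352,224),(370,331),(261,350)],[(228,298),(294,212),(384,275),(318,363)]):
    W=q(A,[]); a=np.arctan2(W[:,1],W[:,0])
    # order green, white, white2, orange ; successive -90deg ; reference to orange
    print("orange-ref q",np.round((a-np.array([-1,-2,-3,0])*np.pi/2+.11365-np.pi+1.05+np.pi)%(2*np.pi)-np.pi,3))
# rectified fit of dark tab: render tab box model silhouette and maximise IoU over q
from scipy.spatial import ConvexHull
C=calibration("top");M=np.linalg.inv(C["cam_to_world"]);K=np.array(C["mtx"])
k=600/85
def P(X):
    p=(M[:3,:3]@X.T).T+M[:3,3];u=(K@p.T).T;u=u[:,:2]/u[:,2:];return np.c_[(u[:,0]-196+.5)*k-.5,(u[:,1]-140+.5)*k-.5]
for f in("crop1","c4"):
    g=cv2.imread(f"pics/{f}.png")[:600,:600].max(2)
    best=[]
    for qq in np.arange(.4,1.6,.005):
        a=-.11365+np.pi-1.05+qq;u=np.array([np.cos(a),np.sin(a)]);t=np.array([-u[1],u[0]])
        X=np.array([[*(np.array([597.28,55.85])+r*u+s*t),z] for r in(68,95) for s in(-5.2,5.2) for z in(53,92)])
        m=np.zeros((600,600),np.uint8);cv2.fillConvexPoly(m,cv2.convexHull(P(X).astype(np.float32)).astype(int),1)
        o=cv2.dilate(m,np.ones((19,19)))-m
        best.append((g[o>0].mean()-g[m>0].mean(),qq))
    best.sort(reverse=True);print(f,np.round(best[:6],3).tolist())
E
```

```text
filter centroid [597.42917035  55.53425396]
orange-ref q [0.57  0.568 0.573 0.582]
filter centroid [597.19183751  55.64147289]
orange-ref q [1.336 1.35  1.345 1.347]
crop1 [[104.112, 0.585], [103.967, 0.58], [103.865, 0.575], [101.011, 0.57], [100.827, 0.59], [99.417, 0.595]]
c4 [[114.372, 1.345], [113.384, 1.35], [112.12, 1.355], [111.644, 1.34], [108.085, 1.36], [106.647, 1.335]]
```

Three estimates agree that q ≈ 1.346. It needs +0.054 rad, so the final finger pose is the arc angle 3.385 with the same offset.

```bash
python3 -c "
from h import *
a=3.385;to(*polar(a,80,-35),69,a)"
```

```text
t6.3 pos [453.6 379.3 138.8] yaw -2.952 F [-0.3 -0.7  0.3] twist -0.0172 shift [ 0.369 -6.273  1.395]
```

```bash
python3 -m jog '[[0,[0,0,0],-0.0172],[0,[0.05,-0.78,0],0],[0,[0.05,-0.78,0],0],[0,[0.05,-0.78,0],0],[0,[0.05,-0.78,0],0],[0,[0.05,-0.78,0],0],[0,[0.05,-0.78,0],0],[0,[0.05,-0.78,0],0],[0,[0.02,-0.8,0],0],[0,[0,0,0.4],0],[0,[0,0,0.5],0],[0,[0,0,0.48],0],[0,[0,0,0],0],[0,[0,0,0],0]]'; python3 -c "
from h import *
a=3.385;to(*polar(a,80,-17.7),69,a)"
```

```text
clock: 7.75
eef_pos: [511.5, 68.5, 70.9]
eef_rot: [-3.141, -0.0, -2.901]
wrist_force: [0.4, 0.2, -0.1]
finger_gap: 0.1
finger_force: 0.0
t7.8 pos [511.5  68.5  70.9] yaw -2.901 F [ 0.4  0.2 -0.1] twist -0.0010 shift [-0.004 -0.305  0.038]
```

```bash
python3 -m jog '[[0,[0,-0.08,0.03],0],[0,[0,-0.08,0],0],[0,[0,-0.06,0],0],[0,[0,-0.05,0],0],[0,[0,-0.035,0],0],[0,[0,0,0],0],[0,[0,0,0],0],[0,[0,0,0],0]]'; python3 -c "
from h import *
a=3.385;to(*polar(a,80,-17.7),69,a)"; python3 -m jog '[[0,[0,0.3,0],0],[0,[0,0.4,-0.2],0],[0,[0,0.3,-0.8],0],[0,[0,0.9,-0.4],0],[0,[0,0.9,0],0],[0,[0,0.9,0],0],[0,[0,0.9,0],0],[0,[0,0.9,0],0],[0,[0,0.9,0],0],[0,[0,0,0],0]]';python3 m.py c5
```

```text
clock: 8.55
eef_pos: [515.1, 54.2, 68.7]
eef_rot: [-3.141, -0.0, -2.9]
wrist_force: [-0.2, -0.1, 0.5]
finger_gap: 0.6
finger_force: 0.0
t8.6 pos [515.1  54.2  68.7] yaw -2.900 F [-0.2 -0.1  0.5] twist -0.0006 shift [-0.003 -0.01  -0.007]
clock: 9.55
eef_pos: [436.1, 369.6, 138.5]
eef_rot: [3.141, -0.0, -2.895]
wrist_force: [-0.1, -0.5, -0.5]
finger_gap: 0.6
finger_force: 0.0
t9.6 pos [436.9 367.4 138.3] yaw -2.896 F [ 0.4 -0.1 -0.1] twist 0.0028 shift [-0.06  -6.21   1.386]
```

View pics/c5.png

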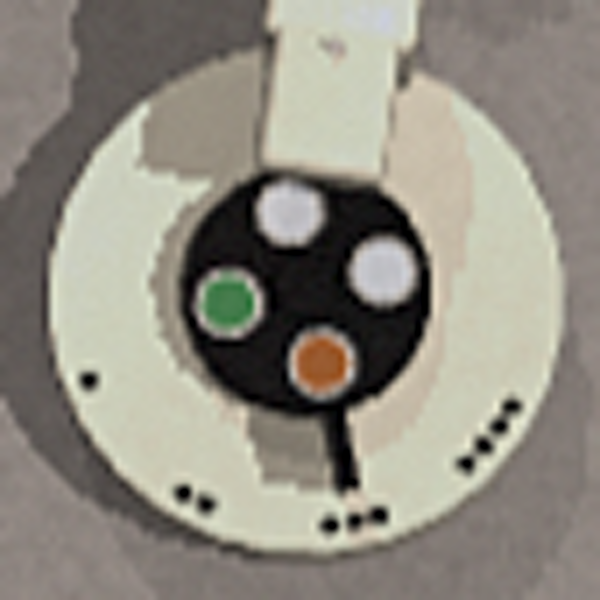

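The tab end is now at about (347,482), on line with the middle dot at (355,521). I check the angle numerically and plan the move to the button.

```bash
python3 - <<'E'
from q import *
W=q([(228,302),(289,212),(383,271),(321,361)],[(347,483),(339,440)]); a=np.arctan2(W[:,1],W[:,0])
print("orange-ref q",np.round((a-np.array([-1,-2,-3,0])*np.pi/2+.11365-np.pi+1.05+np.pi)%(2*np.pi)-np.pi,3))
C=calibration("top");M=np.linalg.inv(C["cam_to_world"]);K=np.array(C["mtx"]);k=600/85
def P(X):
    p=(M[:3,:3]@X.T).T+M[:3,3];u=(K@p.T).T;u=u[:,:2]/u[:,2:];return np.c_[(u[:,0]-196+.5)*k-.5,(u[:,1]-140+.5)*k-.5]
g=cv2.imread("pics/c5.png").max(2);b=[]
for qq in np.arange(1.2,1.6,.005):
    a=-.11365+np.pi-1.05+qq;u=np.array([np.cos(a),np.sin(a)]);t=np.array([-u[1],u[0]])
    X=np.array([[*(np.array([597.28,55.85])+r*u+s*t),z] for r in(68,95) for s in(-5.2,5.2) for z in(53,92)])
    m=np.zeros((600,600),np.uint8);cv2.fillConvexPoly(m,cv2.convexHull(P(X).astype(np.float32)).astype(int),1)
    o=cv2.dilate(m,np.ones((19,19)))-m;b.append((g[o>0].mean()-g[m>0].mean(),qq))
b.sort(reverse=True);print(np.round(b[:5],3).tolist())
to(436,-322,200,2.45)
E
```

```text
filter centroid [597.41418325  55.99081616]
tab r 95.7 q 1.391
tab r 76.1 q 1.395
orange-ref q [1.395 1.405 1.39  1.397]
[[115.043, 1.395], [113.347, 1.4], [112.473, 1.39], [110.456, 1.405], [108.732, 1.385]]
t9.6 pos [436.9 367.4 138.3] yaw -2.896 F [ 0.4 -0.1 -0.1] twist 0.2982 shift [ -8.78  -10.631  -1.234]
```

q is 1.396, which matches three dots. Now I lift, turn and go over the button.

```bash
python3 -m jog '[[0,[0,0,-0.6],0.0445],[0,[0,0,-0.6],0.0445],[0,[0,0,0],0.0445],[0,[0,0,0],0.0445],[0,[0,0,0],0.0445],[0,[0,0,0],0.0445],[0,[0,0,0],0.0445],[0,[0,0,0],0.0445],[0,[0,0,0],0.0445],[0,[0,0,0],0.0445],[0,[0,0,0],0.0445],[0,[0,0,0],0.0445],[0,[0,0,0],0.0445],[0,[0,0,0],0]]'; python3 -c "
from h import *
to(436,-322.5,100,1.571)"
```

```text
clock: 11.0
eef_pos: [438.6, 364.4, 198.7]
eef_rot: [-3.141, 0.0, 1.563]
wrist_force: [-0.0, 0.2, 0.4]
finger_gap: 0.6
finger_force: 0.0
t11.0 pos [438.6 364.4 198.7] yaw 1.563 F [-0.   0.2  0.4] twist -0.0027 shift [-13.737  -0.054   1.974]
```

```bash
python3 -m jog '[[0,[-0.763,0,0],-0.0027],[0,[-0.763,0,0],0],[0,[-0.763,0,0],0],[0,[-0.763,0,0],0],[0,[-0.763,0,0],0],[0,[-0.763,0,0],0],[0,[-0.763,0,0],0],[0,[-0.763,0,0],0],[0,[-0.763,0,0],0],[0,[-0.763,0,0],0],[0,[-0.763,0,0],0],[0,[-0.763,0,0],0],[0,[-0.763,0,0],0],[0,[-0.763,0,0],0],[0,[-0.763,0,0],0],[0,[-0.763,0,0],0],[0,[-0.763,-0.05,0],0],[0,[-0.763,0,0],0],[0,[0,0,0],0],[0,[0,0,0],0]]'; python3 -c "
from h import *
to(436,-322.5,75,1.571)"
```

```text
clock: 13.0
eef_pos: [437.5, -322.0, 198.3]
eef_rot: [-3.141, -0.001, 1.576]
wrist_force: [0.7, 0.8, -0.1]
finger_gap: 0.3
finger_force: 0.0
t13.0 pos [ 437.5 -322.   198.3] yaw 1.576 F [ 0.7  0.8 -0.1] twist 0.0015 shift [-0.01  -0.031  2.467]
```

```bash
python3 -m jog '[[0,[0,-0.03,0.6],0],[0,[0,0,0.6],0],[0,[0,0,0.6],0],[0,[0,0,0.4],0],[0,[0,0,0.2],0],[0,[0,0,0],0],[0,[0,0,0],0]]'; python3 - <<'E'
from h import *
s=camera("side")[:,:,::-1];t=camera("top")[:,:,::-1]
cv2.imwrite("pics/c6.png",np.hstack([cv2.resize(s[235:305,195:265],(400,400),interpolation=cv2.INTER_CUBIC),cv2.resize(t[190:260,320:390],(400,400),interpolation=cv2.INTER_CUBIC)]))
to(436,-322.5,60,1.571)
E
```

```text
clock: 13.7
eef_pos: [437.1, -321.7, 79.9]
eef_rot: [3.141, 0.001, 1.575]
wrist_force: [0.2, -0.1, 0.9]
finger_gap: 0.5
finger_force: 0.0
t13.8 pos [ 437.1 -322.    80. ] yaw 1.575 F [-0.9 -0.1  0.3] twist 0.0012 shift [-0.01  -0.022  0.401]
```

View pics/c6.png

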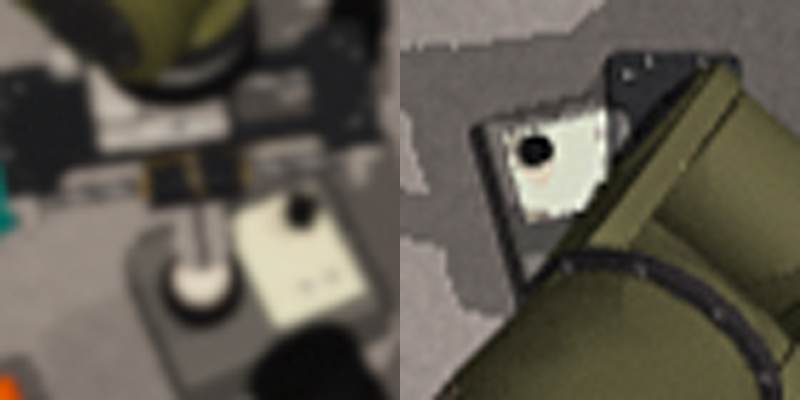

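The side view shows the fingers centred over the white button at (203,285), with the tips just above it. I press down in small steps and watch the force.

```bash
python3 -m jog '[[0,[0,-0.01,0.1],0],[0,[0,0,0.1],0],[0,[0,0,0.1],0],[0,[0,0,0],0]]'; python3 -m jog '[[0,[0,0,0.04],0],[0,[0,0,0],0]]';python3 -m jog '[[0,[0,0,0.04],0],[0,[0,0,0],0]]'; python3 -m jog '[[0,[0,0,0.04],0],[0,[0,0,0],0]]'
```

```text
clock: 14.2
eef_pos: [436.1, -321.8, 63.3]
eef_rot: [-3.142, -0.0, 1.574]
wrist_force: [-1.2, -0.1, 4.3]
finger_gap: 0.6
finger_force: 1.8
clock: 14.4
eef_pos: [436.1, -321.9, 61.8]
eef_rot: [3.142, 0.0, 1.574]
wrist_force: [-0.7, -0.9, 4.6]
finger_gap: 0.3
finger_force: 2.2
clock: 14.6
eef_pos: [436.2, -321.9, 61.0]
eef_rot: [3.141, 0.001, 1.574]
wrist_force: [-5.8, 4.0, 18.1]
finger_gap: 1.0
finger_force: 8.4
clock: 14.8
eef_pos: [436.4, -322.1, 60.6]
eef_rot: [3.141, 0.001, 1.574]
wrist_force: [-12.4, 10.8, 35.7]
finger_gap: 0.5
finger_force: 18.2
```

The force rose to about 4.6 N on the spring, then steeply, so the button is at its bottom stop. I release straight up and check.

```bash
python3 -m jog '[[0,[0,0,-0.2],0],[0,[0,0,-0.4],0],[0,[0,0,-0.8],0],[0,[0,0,-0.8],0],[0,[0,0,-0.8],0],[0,[0.8,0,0],0],[0,[0.8,0,0],0],[0,[0.8,0,0],0],[0,[0.8,0,0],0],[0,[0.8,0,0],0],[0,[0,0,0],0],[0,[0,0,0],0]]'; python3 - <<'E'
from h import *
s=camera("side")[:,:,::-1];t=camera("top")[:,:,::-1]
cv2.imwrite("pics/c7.png",np.hstack([cv2.resize(s[150:310,150:310],(400,400),interpolation=cv2.INTER_CUBIC),cv2.resize(t[110:270,230:390],(400,400),interpolation=cv2.INTER_CUBIC)]))
to(436,-322.5,60,1.571)
E
```

```text
clock: 16.0
eef_pos: [435.5, -121.4, 207.8]
eef_rot: [3.141, 0.0, 1.576]
wrist_force: [0.5, 0.3, 0.3]
finger_gap: 0.3
finger_force: 0.0
t16.1 pos [ 435.4 -122.5  207.7] yaw 1.574 F [-0.4 -0.6  0.2] twist 0.0008 shift [-4.001  0.01   2.953]
```

View pics/c7.png

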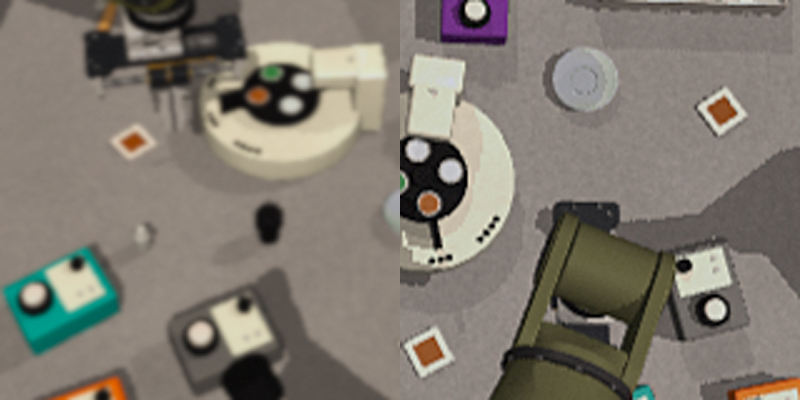

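The button is up again at side (200,335), the tab still points at the three dots at top (437,245), and the eyepiece, objective, frames and dish in view stand where they were. The arm is clear of everything.

```bash
python3 -c "
from cell import *
print(sign_off())"
```

```text
the job is handed in; nothing more can be done
None
```

The tab was pushed to three dots (measured turret angle about 1.396 rad, target 1.40), the lamp button was pressed to its stop and came back up, and the job is handed in at about 16 s with the arm clear of everything.

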